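Knock the stuck copper blank out of its die

ROBOT

A 6-joint arm with a two-finger parallel gripper is mounted at the origin on the work surface. World frame = base frame: x ahead of the robot, y to its left, z up, the work surface at z = 0. Lengths are in m, angles in rad, forces in N, time in s.
With the tool pointing down it reaches from about 0.275 to 1 m from the base axis. Payload 8.4 kg.
Tool frame: the origin (TCP) lies midway between the tips of the shut fingers; the grasp point (between the pads) lies 19 mm behind it; z points along the fingers, y is the direction in which the jaws open and shut (so a half turn about z gives the same grasp; the last joint's range is limited). The gripper opens to 85 mm and grips with 20 to 120 N. Pads are 22 mm wide; open, the fingers measure 114 mm over their backs; the gripper's body (76 mm by 85 mm) begins 54 mm behind the grasp point. The pads swing forward as they close: fully open they stand 13 mm farther back than shut.
Start: joints at [-1.331, 0.353, 1.633, -0, 1.155, -0.002], TCP at [0.15, -0.607, 0.231] pointing down, gripper open.
Joint ranges: [-2.63, 2.63], [-0.92, 2.1], [0.06, 2.66], [-1.3, 4.44], [0, 2.69], [-3.02, 3.02]. Speed limits (rad/s): [2.22, 2.22, 2.79, 3.14, 3.14, 3.14].

INTERFACE

Orientations are given as a unit quaternion [x, y, z, w].
In Python, from rig import env, command_gripper, ik, readout, eyes, job_done gives the robot as it stands. Calls block until the motion is done:
- env.goto(position, orientation): joint-space move of the TCP to a pose.
- env.move_l(position, velocity=0.15, frame=None, max_force=None): straight line of the TCP; frame=None keeps the orientation; velocity is the mean speed in m/s. With max_force (N) it stops when the force on the tool has changed by that much, and returns True; else False.
- env.move_joints(angles): joint-space move.
- command_gripper(opening, force=None): opening from 0.0 (shut) to 1.0 (fully open); force is the grip in N (None keeps the last); returns when the fingers have stopped.
- env.dwell(seconds).
- ik(position, orientation): joint angles nearest the present ones, or None.
- readout.get_state(): the state.
- eyes.read_camera(name): name is "scene" or "top"; returns a dict with "img" (384x512x3 uint8, blue, green, red), "mtx" (3x3 intrinsics, pixels), "xyz" and "orientation" of the camera in the world. Camera axes: x right, y down, z forward; pixel columns grow to the right and rows downward; lengths in m; the calibration is good to about 2 mm. A picture is of the moment at which its call begins. There is no depth.
A pose or a line that the arm cannot do raises env.PlanningError and nothing moves.
- job_done(): hands the job in, once; it reports no verdict.
The state is a dict: "clock": time; "joint_positions": joint angles; "dq": joint speeds; "effort": joint torques, N m; "eef_pos": TCP position; "tcp_rot": TCP orientation; "force": force on the tool from outside, world axes, zero at the start; "moment": the same for the moment, N m; "finger_gap": opening from 0.0 (shut) to 1.0 (fully open).
Only numpy, scipy, OpenCV 4.12 (cv2) and the standard library are available. Lean on these libraries where they do the work, as an engineer would, in place of code of your own. Each camera call takes 0.05 s, during which the arm holds its last target. There are 200 camera calls.

TASK

A copper blank is stuck in one of the two blue-topped forming dies. Take the wooden-handled knock-out drift by its handle, put its brass shank down the access hole in the top of that die and press until the blank drops out underneath. Leave the drift standing in the hole with its steel guard resting on the die, and let go.

Things in the scene. Friction and masses are not known exactly. Their poses are not given: they have to be found in the camera images.
- drift_handle (a point): Knock-out drift, loose, upright on the bench, 113 mm tall, 0.25 kg, round: brass shank 26 mm in diameter, 55 mm long, at the bottom; steel guard disc 66 mm in diameter, 8 mm thick; light wooden handle 28 mm in diameter, 50 mm long. This point is on its axis in the handle, 89 mm above the shank's foot, 26 mm above the guard's top face, 24 mm below the handle's top. z: its axis, up.
- die_hole (a point): Centre of the mouth of the access hole in the die that holds the blank: a fixed 112 mm square steel block with blue top, top face 105 mm above the bench, on two side legs over a 60 mm high, 88 mm wide space floored with a 3 mm black mat. The hole, 44 mm in diameter, goes straight down; the blank's copper back shows 17 mm below the mouth, in a 54 mm pocket open underneath. z: hole axis, up.
- blank_center (a point): Centre of the copper blank, a loose double-tapered disc 50 mm across and 22 mm high, 0.12 kg, under the access hole. Four small sprung beads hold it in the pocket; pushed down about 10 mm with 6 to 15 N it comes free and drops onto the mat under the die. It cannot come out upwards.
- spare_hole (a point): Centre of the access hole's mouth of the other die: same shape, size and colour but empty, only the black mat is seen through its hole. A bystander.

How it is judged:
On the way, in this order (a step that is already met when the one before it is completed fails the run):
1. the drift's shank is upright in the access hole while the blank is still stuck (horizontal distance between drift_handle and die_hole below 0.016 m and z of drift_handle in the frame of die_hole below 0.085 m and angle between drift_handle's own z axis and vertical below 0.26 rad and height (world z) of blank_center above 0.062 m), for 0.02 s.
2. the blank has dropped out below the die (height (world z) of blank_center below 0.04 m), for 0.1 s.
At the end, for the whole second after the job is handed in: The blank lies below the die (its centre 0 to 35 mm above the bench), and the drift stands in the access hole of the die it came from, guard on the top face (within about 6 mm), within 16 mm of the hole's axis and 10 degrees of upright (height (world z) of blank_center between 0 and 0.035 m and horizontal distance between drift_handle and die_hole below 0.016 m and z of drift_handle in the frame of die_hole below 0.04 m and angle between drift_handle's own z axis and vertical below 0.18 rad); the robot touches nothing.
It also fails if it takes over 32 s, if anything falls off the work surface, if the arm or the gripper's body presses on something with over 40 N, if the wrist force passes 120 N, or if a joint passes its speed limit or range.

## Working session

There is one attempt and no reset: what is moved stays moved. The work goes in short steps, each a Python script; the robot and the scene stay as the last script left them, time stands still between calls to the robot, and variables do not carry over. Pictures are saved under pics/ and viewed, about 8 in all and at most 12, crops included, and the job is handed in when it is done.

```bash
ls; mkdir -p pics
python3 - <<'E'
from rig import env, eyes, readout
import cv2
for n in ("scene","top"):
    c=eyes.read_camera(n); cv2.imwrite(f"pics/{n}0.png",c["img"]); print(n,c["mtx"],c["xyz"],c["orientation"])
print(readout.get_state())
E
```

```text
pics
scene [[358.82027965   0.         254.12372835]
 [  0.         358.82027965 194.3408868 ]
 [  0.           0.           1.        ]] [ 0.90929693 -0.38295388  0.79767263] [ 0.86485389  0.37713611 -0.12511717 -0.30682537]
top [[346.48104492   0.         252.8501267 ]
 [  0.         346.48104492 196.12525589]
 [  0.           0.           1.        ]] [0.50447506 0.00251943 0.83157495] [-0.69797198  0.71581424 -0.00718045  0.01983752]
{'clock': 0.1, 'joint_positions': array([-1.33141354e+00,  3.53601417e-01,  1.63402973e+00, -1.75357763e-07,
        1.15520738e+00, -2.40571022e-03]), 'dq': array([ 0.00174242, -0.00019375, -0.00313386, -0.00128479,  0.00072247,
       -0.00204146]), 'effort': array([-6.56434477e-04, -6.06356335e+01, -3.42819858e+01, -2.56716896e-05,
        3.93011898e-03, -2.36858955e-05]), 'eef_pos': array([ 0.14954812, -0.60641872,  0.23063554]), 'tcp_rot': array([ 9.92700989e-01,  1.20599991e-01, -7.37178978e-05, -6.18559438e-04]), 'force': array([-0.03234168,  0.37549395, -0.03563252]), 'moment': array([-0.05863399, -0.01176762, -0.01654943]), 'finger_gap': 1.0010571483311237}
```

View pics/scene0.png

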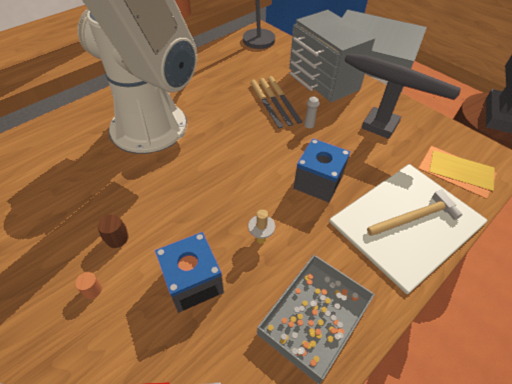

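View pics/top0.png

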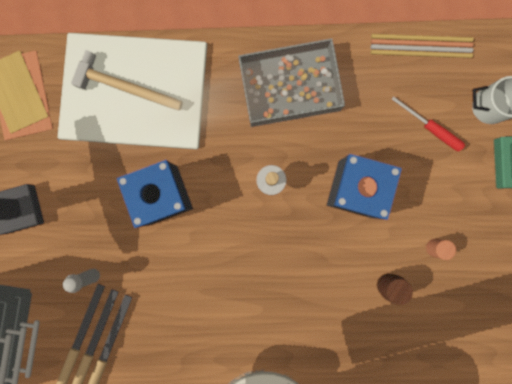

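Top view: the drift is at about (271,180). The die with copper in its hole is at (369,186), and it shows at (188,262) in the scene view. The die at (150,194) is dark inside, so it is the spare. Next I'll measure the drift and the copper die in both views.

```bash
cat > h.py <<'E'
import cv2, numpy as np
from scipy.spatial.transform import Rotation as R
from rig import env, command_gripper, ik, readout, eyes, job_done
def ray(c,uv,z):
    d=R.from_quat(c["orientation"]).as_matrix()@np.linalg.inv(c["mtx"])@np.array([uv[0],uv[1],1.])
    o=np.array(c["xyz"]); return o+d*(z-o[2])/d[2]
def planepts(c,cnt,z): return np.array([ray(c,p,z)[:2] for p in cnt.reshape(-1,2)],np.float32)
def die_holes(c,z=.105):
    """blue tops: square from outer contour, circle from its hole, on the plane z"""
    hsv=cv2.cvtColor(c["img"],cv2.COLOR_BGR2HSV)
    m=cv2.inRange(hsv,(100,120,60),(125,255,255))
    cs,h=cv2.findContours(m,cv2.RETR_CCOMP,cv2.CHAIN_APPROX_NONE); out=[]
    for i,k in enumerate(cs):
        if h[0][i][3]<0 and cv2.contourArea(k)>800:
            j=h[0][i][2]; best=None
            while j>=0:
                if best is None or cv2.contourArea(cs[j])>cv2.contourArea(best): best=cs[j]
                j=h[0][j][0]
            rect=cv2.minAreaRect(planepts(c,k,z)); e=None
            if best is not None: e=cv2.fitEllipse(planepts(c,best,z)) 
            out.append((rect,e))
    return out
def guard(c,box,z=.063):
    """light grey disc + tan handle inside a pixel box"""
    x0,y0,x1,y1=box; hsv=cv2.cvtColor(c["img"],cv2.COLOR_BGR2HSV)
    g=np.zeros(hsv.shape[:2],np.uint8); g[y0:y1,x0:x1]=cv2.inRange(hsv,(0,0,120),(180,70,255))[y0:y1,x0:x1]
    cs,_=cv2.findContours(g,cv2.RETR_EXTERNAL,cv2.CHAIN_APPROX_NONE)
    k=cv2.convexHull(max(cs,key=cv2.contourArea))
    return cv2.fitEllipse(planepts(c,k,z))
E
python3 - <<'E'
from h import *
np.set_printoptions(precision=4,suppress=True)
for n,b in (("top",(245,155,300,205)),("scene",(240,200,285,250))):
    c=eyes.read_camera(n)
    print(n)
    for r in die_holes(c): print(" die",r)
    print(" guard",guard(c,b))
    x0,y0,x1,y1=b; cr=cv2.resize(c["img"][y0:y1,x0:x1],None,fx=7,fy=7,interpolation=cv2.INTER_NEAREST); 
    cr=cv2.resize(cr,(385,350)); globals().setdefault("L",[]).append(cr)
cv2.imwrite("pics/crop1.png",np.hstack(L))
E
```

```text
top
 die (((0.5426914095878601, 0.2298150360584259), (0.11148357391357422, 0.11334743350744247), 18.887359619140625), ((0.5439348816871643, 0.23136788606643677), (0.04039277508854866, 0.042373765259981155), 78.04389190673828))
 die (((0.5462101697921753, -0.22394244372844696), (0.1126655638217926, 0.11123809963464737), 73.12542724609375), ((0.5465027093887329, -0.22377246618270874), (0.045987676829099655, 0.049042291939258575), 101.11605072021484))
 guard ((0.5699254870414734, -0.025078285485506058), (0.0654967725276947, 0.06597386300563812), 77.83399200439453)
scene
 die (((0.5511115193367004, -0.22851450741291046), (0.10891438275575638, 0.11736628413200378), 72.69398498535156), ((0.5513339042663574, -0.22901272773742676), (0.040511734783649445, 0.046252936124801636), 157.30792236328125))
 die (((0.548123836517334, 0.2258109450340271), (0.11180262267589569, 0.1240835040807724), 19.376426696777344), ((0.5478562712669373, 0.22595514357089996), (0.0326605848968029, 0.040598686784505844), 121.30429077148438))
 die (((0.006608802825212479, 0.8526673316955566), (0.4532056152820587, 0.2971387505531311), 48.858009338378906), None)
 guard ((0.5717685222625732, -0.02705550566315651), (0.0651245266199112, 0.06729771196842194), 35.75767517089844)
```

View pics/crop1.png

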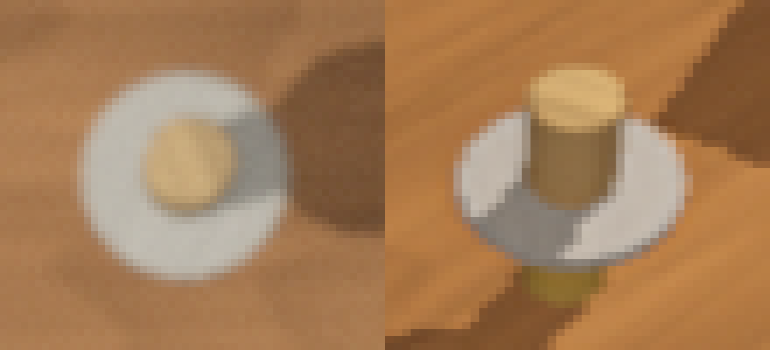

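Both views agree. The drift is at about (0.571, -0.026), with its guard measured at 65–66 mm against a true 66 mm. The copper die is at about (0.5485, -0.226), with the square measured at 109–117 mm (112 mm true) and the views about 5 mm apart. The radial clearance is 9 mm, so this is good enough to grasp first and check the hole from near.

Run:
```python
from h import *
np.set_printoptions(precision=4,suppress=True)
q=(R.from_euler('z',1.35)*R.from_quat([1,0,0,0])).as_quat()
D=np.array([.5707,-.0260])
print(ik([*D,.2],q),ik([.5485,-.226,.25],q))
env.goto([*D,.2],q)
env.move_l([*D,.072],velocity=.1)
command_gripper(0.0,60)
s=readout.get_state(); print(s["finger_gap"],s["eef_pos"],s["force"],s["clock"])
env.move_l([*D,.25],velocity=.15)
env.goto([.5485,-.226,.25],q)
s=readout.get_state(); print(s["finger_gap"],s["eef_pos"],s["force"],s["clock"])
a,b=[eyes.read_camera(n) for n in ("top","scene")]
cv2.imwrite("pics/near.png",np.hstack([cv2.resize(a["img"][100:260,280:440],(400,400)),cv2.resize(b["img"][140:330,90:280],(400,400))]))
```

```text
[-0.0482  0.3027  1.7811 -0.      1.0578  0.1726] [-0.3934  0.2867  1.6837 -0.      1.1712 -0.1726]
0.313152941994809 [ 0.5708 -0.026   0.0723] [-1.4908  0.1567  5.1363] 4.7417
0.30870006711686315 [ 0.5483 -0.2256  0.2495] [ 0.6306  0.167  -1.2636] 6.8917
```

View pics/near.png

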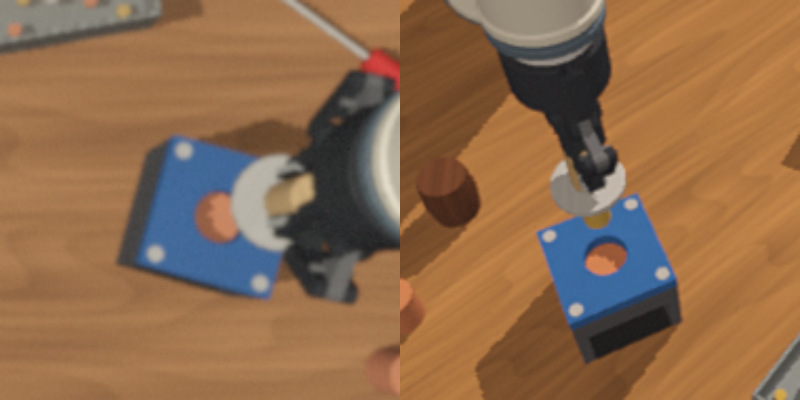

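The drift is held and looks upright, with the guard at about (270,200) in the top crop and (588,187) in the scene crop. The copper-bottomed hole is at (217,217) and (606,258). I'll lower it to just above the mouth and measure guard and die there.

Run:
```python
from h import *
np.set_printoptions(precision=4,suppress=True)
env.move_l([.5485,-.226,.187],velocity=.15)
s=readout.get_state(); p=s["eef_pos"]; print(p,s["clock"])
zg=.063+p[2]-.0723
for n in ("top","scene"):
    c=eyes.read_camera(n); i=int(n=="scene")
    M=R.from_quat(c["orientation"]).as_matrix().T@(np.array([p[0],p[1],zg])-c["xyz"]); u=(c["mtx"]@M); u=(u[:2]/u[2]).astype(int)
    b=(u[0]-24,u[1]-24,u[0]+25,u[1]+25)
    e=guard(c,b,zg); print(n,u,"guard",e)
    for r in die_holes(c)[:2]: print(r)
    o=cv2.resize(c["img"][u[1]-45:u[1]+55,u[0]-50:u[0]+50],(400,400),interpolation=cv2.INTER_CUBIC)
    globals().setdefault("L",[]).append(o)
cv2.imwrite("pics/near2.png",np.hstack(L))
```

```text
[ 0.549  -0.2256  0.1874] 7.5583
top [380 182] guard ((0.5485446453094482, -0.21637777984142303), (0.056232254952192307, 0.06367712467908859), 87.16798400878906)
(((0.5425123572349548, 0.229753777384758), (0.11186211556196213, 0.11334743350744247), 18.887359619140625), ((0.5439456105232239, 0.23134508728981018), (0.0405297614634037, 0.04193991795182228), 71.51081085205078))
(((0.5479748249053955, -0.2180328369140625), (0.10027050971984863, 0.11114475131034851), 72.90250396728516), ((0.5173956751823425, -0.17022424936294556), (0.0206445325165987, 0.021056843921542168), 120.65006256103516))
scene [183 243] guard ((0.5504254102706909, -0.22345758974552155), (0.06726037710905075, 0.0735723003745079), 21.71005630493164)
(((0.5512516498565674, -0.22848400473594666), (0.10875251144170761, 0.11718323081731796), 72.64926147460938), ((0.5764140486717224, -0.28298211097717285), (0.017714165151119232, 0.0191554743796587), 91.39750671386719))
(((0.548123836517334, 0.2258109450340271), (0.11180262267589569, 0.1240835040807724), 19.376426696777344), ((0.5479705929756165, 0.22593270242214203), (0.03232147544622421, 0.040591925382614136), 120.22805786132812))
```

View pics/near2.png

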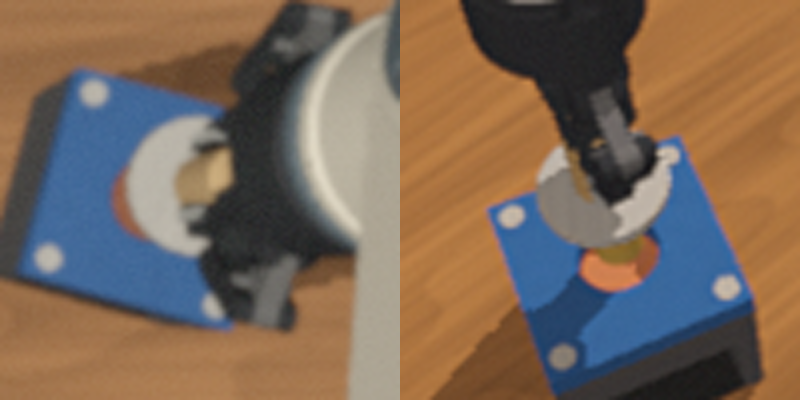

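Run:
```python
from h import *
np.set_printoptions(precision=4,suppress=True)
t,s=[eyes.read_camera(n) for n in("top","scene")]
def P(c,x,y,z):
    m=R.from_quat(c["orientation"]).as_matrix().T@(np.array([x,y,z])-c["xyz"]);u=c["mtx"]@m;return u[:2]/u[2]
print("guard left edge(top)",ray(t,(361.75,183.),.178))
def up(n,c,x,y,z,r,img,col,o):
    for a in np.linspace(0,2*np.pi,60):
        u=(P(c,x+r*np.cos(a),y+r*np.sin(a),z)-o)*6
        cv2.circle(img,tuple(int(v) for v in u),1,col,-1)
L=[]
for n,c in(("top",t),("scene",s)):
    o=P(c,.5485,-.226,.14)-33; o=o.astype(int)
    im=cv2.resize(c["img"][o[1]:o[1]+66,o[0]:o[0]+66],None,fx=6,fy=6,interpolation=cv2.INTER_CUBIC)
    p=readout.get_state()["eef_pos"]
    up(n,c,.5488,-.2263,.105,.022,im,(0,255,0),o)       # hole
    up(n,c,p[0],p[1],.178,.033,im,(255,0,255),o)     # guard if upright
    up(n,c,p[0],p[1],.115,.013,im,(0,255,255),o)     # foot if upright
    L.append(im)
cv2.imwrite("pics/ov.png",np.hstack(L))
```

```text
guard left edge(top) [ 0.5491 -0.1914  0.178 ]
```

View pics/ov.png

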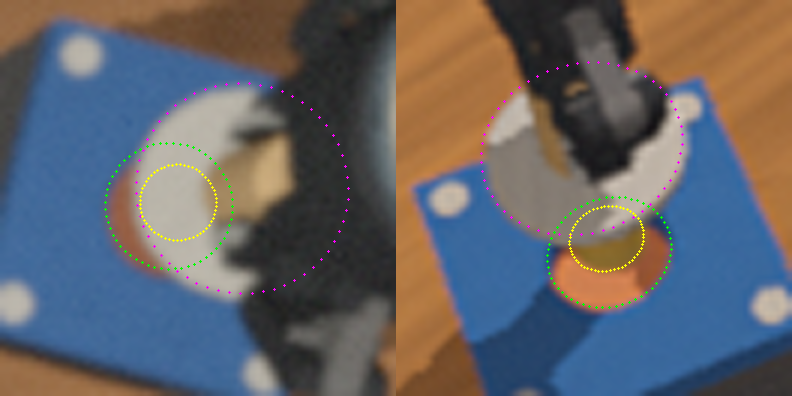

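The projected circles match the picture to about 1–2 mm. The shank foot lies inside the hole circle and the tilt is only a few degrees, so I'll insert it now with force limits.

Run:
```python
from h import *
np.set_printoptions(precision=4,suppress=True)
def rep(t,h=None):
    s=readout.get_state(); print(t,h,s["eef_pos"],s["force"],s["finger_gap"],round(s["clock"],2))
command_gripper(0.0,90); rep("grip")
h=env.move_l([.5488,-.2263,.166],velocity=.06,max_force=12); env.dwell(.1); rep("in",h)
if not h:
    h=env.move_l([.5488,-.2263,.1245],velocity=.04,max_force=40); rep("press",h)
a,b=[eyes.read_camera(n) for n in ("top","scene")]
cv2.imwrite("pics/press.png",np.hstack([cv2.resize(a["img"][130:240,310:420],(400,400)),cv2.resize(b["img"][200:330,130:260],(400,400))]))
```

```text
grip None [ 0.5487 -0.2261  0.1875] [-0.1505  0.4422 -2.4858] 0.31060042185756553 7.97
in False [ 0.5489 -0.2264  0.1661] [-0.2437  0.5548 -1.766 ] 0.31065201461310243 8.57
press False [ 0.549  -0.2264  0.1247] [-0.4207 -0.2664 -1.6692] 0.3109675052366539 9.76
```

View pics/press.png

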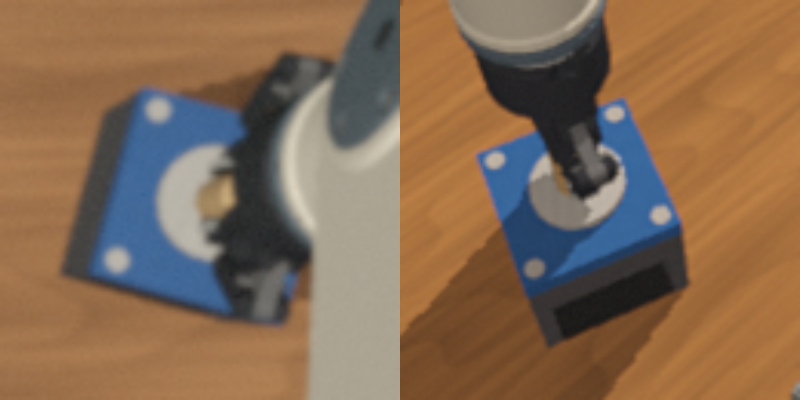

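The guard is just above the blue top at about (195,205), and the force is back to the drift's weight, so the blank has let go. Next I'll seat the guard, release and retreat.

Run:
```python
from h import *
np.set_printoptions(precision=4,suppress=True)
def rep(t,h=None):
    s=readout.get_state(); print(t,h,s["eef_pos"],s["force"],s["finger_gap"],round(s["clock"],2))
h=env.move_l([.5488,-.2263,.1195],velocity=.02,max_force=10); rep("seat",h)
p=readout.get_state()["eef_pos"]
command_gripper(1.0,40); env.dwell(.2); rep("open")
env.move_l([p[0],p[1],.26],velocity=.12)
env.goto([.35,-.1,.3],readout.get_state()["tcp_rot"]); rep("away")
L=[]
for n,bx in(("top",(310,130,420,240)),("scene",(130,200,260,330))):
    c=eyes.read_camera(n); g=guard(c,bx,.113); print(n,"guard",g)
    for r in die_holes(c)[:2]: print(r)
    L.append(cv2.resize(c["img"][bx[1]:bx[3],bx[0]:bx[2]],(400,400)))
cv2.imwrite("pics/end.png",np.hstack(L))
```

```text
seat True [ 0.5492 -0.2265  0.1224] [-1.3393  0.8662  6.0273] 0.30917805608493293 10.1
open None [ 0.5486 -0.2262  0.1215] [-0.6581  0.0834  1.0917] 1.0032157858852724 10.91
away None [ 0.3511 -0.1005  0.3003] [ 0.9976  0.7817 -0.3502] 1.0007118706365756 13.17
top guard ((0.5484257936477661, -0.22453081607818604), (0.06743045896291733, 0.06812041252851486), 170.94471740722656)
(((0.5427326560020447, 0.2298591136932373), (0.111293263733387, 0.11334178596735), 18.829252243041992), ((0.543830394744873, 0.2313442826271057), (0.04047248139977455, 0.042001914232969284), 71.29911804199219))
(((0.5459766387939453, -0.22380051016807556), (0.11241572350263596, 0.11151094734668732), 72.69745635986328), ((0.5489261150360107, -0.22742107510566711), (0.07331075519323349, 0.07451047748327255), 17.40553092956543))
scene guard ((0.5463096499443054, -0.22614113986492157), (0.06502640247344971, 0.07754766196012497), 82.39756774902344)
(((0.5511115193367004, -0.22851450741291046), (0.10891438275575638, 0.11736628413200378), 72.69398498535156), ((0.5426959991455078, -0.22357921302318573), (0.06973568350076675, 0.08547934144735336), 65.30259704589844))
(((0.5481522679328918, 0.22573019564151764), (0.11180262267589569, 0.12391232699155807), 19.376426696777344), ((0.5475073456764221, 0.2259882390499115), (0.032936327159404755, 0.041040387004613876), 118.17898559570312))
```

View pics/end.png

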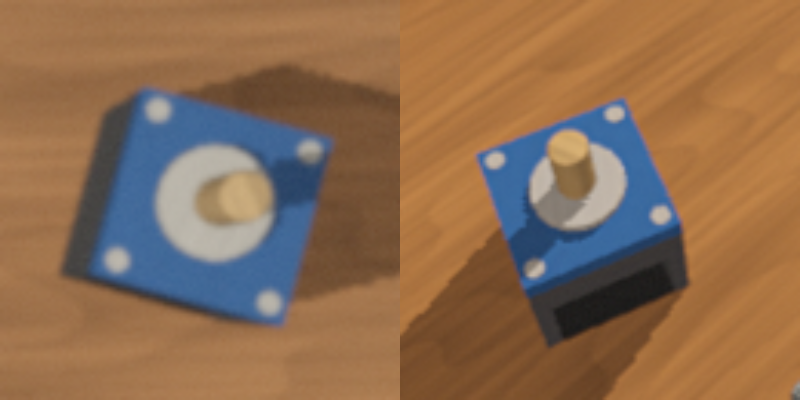

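```bash
python3 -c "
from rig import job_done; print(job_done())"
```

```text
the job is handed in; nothing more can be done
None
```

The drift is standing in the access hole of the copper-backed die with its guard on the top face. The gripper is open and clear of it. The job is handed in, with the clock at about 13 s when I last read it.

**What I did:** I took the drift by its handle and put the shank about 10 mm into the hole with the blank still stuck. I then pressed to 1–2 mm above the top, seated the guard on a 10 N contact stop, released and backed away.

**Last checks:**
- **Drift position:** the last pictures show the guard flat on the blue top and the handle upright. The guard centre is within 2–3 mm of the die centre in the top view and about 5 mm in the scene view. The limit is 16 mm.
- **Views disagreeing:** the two views put the die centre about 5 mm apart, so I used the average. The last guard fit in the scene view was distorted, at 65 × 78 mm against a true 66 mm.
- **Tilt in the grip:** the drift seemed to sit a few degrees off upright while held. After release it stands straight.
- **Blank not seen:** the dark gap under the die hides it, so I inferred that it dropped. The force fell back to about the drift's weight after the press. With the guard seated, the shank foot is below the roof of the space, so the blank must be out of the pocket.

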